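# Put the bending jig away in the push-to-open slant-top box

## Robot

A 6-joint arm with a two-finger parallel gripper is mounted at the origin on the work surface. World frame = base frame: x ahead of the robot, y to its left, z up, the work surface at z = 0. Lengths are in mm, angles in rad, forces in N, time in s.
With the tool pointing down it reaches from about 250 to 800 mm from the base axis. Payload 8.5 kg.
Tool frame: the origin (TCP) lies at the very end of the fingers, on their centre line; the grasp point (between the pads) lies 19 mm behind it; z points along the fingers, y is the line along which they close (so a half turn about z gives the same grasp; the last joint's range is limited). The gripper opens to 85 mm and grips with 20 to 120 N. Pads are 22 mm wide; open, the fingers measure 114 mm over their backs; the gripper's body (76 mm by 85 mm) begins 54 mm behind the grasp point. The pads swing forward as they close: fully open they stand 13 mm farther back than shut.
Start: joints at [1.21, 0.238, -0.013, 1.319, 0, 1.571], TCP at [185.32, 491.157, 231.276] pointing down, gripper open.
Joint ranges: [-2.66, 2.66], [-1.03, 1.9], [-1.14, 1.46], [-1.82, 2.27], [-1.45, 1.34], [-3.14, 3.14]. Speed limits (rad/s): [2.22, 2.22, 2.79, 3.14, 3.14, 3.14].

## Interface

Orientations are given as a rotation vector (axis times angle).
In Python, from station import ctrl, viewer gives the robot as it stands. The module is installed in compiled form; this text tells all that it offers.
- The arm moves only by the tool arm_command, never from a script. Its argument "increments" is a list that holds one entry, the list of rows, each a list of 7 numbers: the shift along the world's x, y, z in mm, then the turn, a rotation vector about the world's x, y, z in degrees, then the gripper's target within -1 to 1 (fully open at 1, half-way at 0, shut at -1). A call has exactly 5 rows; each row is the pose to reach, as a shift and turn from the pose commanded when the call began; what a row does not reach only later rows make up. A row lasts 1/10 s, in which the tool goes at most 50 mm and 8.59 degrees, less where a joint would pass 70% of its speed; a pose out of reach is approached as far as the arm can. A call with a gripper value outside its range is refused whole. The fingers move at their own pace and stop on an object; "newtons" is the grip in N (left out, the last holds). Time passes only in rows, so rows that repeat a pose let the fingers close, or fill a call up. It gives the time, the measured TCP pose, the force, the opening and the grip force at its end, in the units of the state.
- ctrl.observe(): the state, without advancing time (a new reading comes with each control period).
- viewer.read_camera(name): name is "scene" or "side" or "wrist"; returns a dict with "image" (480x640x3 uint8, red, green, blue), "K" (3x3 intrinsics, pixels), "origin" and "orientation" of the camera in the world. Camera axes: x right, y down, z forward; pixel columns grow to the right and rows downward; lengths in mm; the calibration is good to about 2 mm. A picture is of the moment at which its call begins. There is no depth.
- ctrl.close_job(): hands the job in; it is judged then, once.
The state is a dict: "time": time; "qpos": joint angles; "qvel": joint speeds; "joint_efforts": joint torques, N m; "position": TCP position; "orientation": TCP orientation; "ft_force": force on the tool from outside, world axes, zero at the start; "moment": the same for the moment, N m; "gripper_width": finger opening in mm; "gripper_force": force on a finger pad.
Only numpy, scipy, OpenCV 4.12 (cv2) and the standard library are available. Lean on these libraries where they do the work, as an engineer would, in place of code of your own. Each camera call takes 0.05 s, during which the arm holds its last target. There are 200 camera calls.

## Task

The slant-top wooden box on the craft bench has a push-to-open lid: push the closed lid down near its front edge until the catch lets go and the lid pops ajar, then swing it all the way back past upright so that it stays open by itself. Take the wire-bending jig (the board with the steel pegs, not the plain one), lower it pegs up onto the sloping bed inside without dropping it, lengthwise up the slope with its short lower end snug against the cleat, and let go. Leave the other loose things on the bench as they are.

Things in the scene. Friction and masses are not known exactly. Their poses are not given: they have to be found in the camera images.
- desk: Slant-top box of brown wood, fixed, 220 mm deep (x) by 220 mm wide (y), walls 10 mm. Origin: centre of its underside on the bench. x points from its low front (70 mm tall) to its high back (150 mm tall), z up. The front faces the robot's right (yaw 1.25 to 1.7 rad). Wall tops and lid rise front to back at 0.35 rad.
- lid (a joint): Lid angle, rad. 0: closed on its catch, parallel to the slope. Pressed to about -0.02 (6 to 10 N near the front edge, more nearer the hinge) the catch lets go; firm stop at -0.03. Once the push is taken away a spring plunger lifts it to about 0.2 (ajar); the catch does not hold again. Upright at 1.92: before that it falls back to ajar if let go, beyond it falls to its stop at 2.2 and stays.
- lid_edge (a point): Middle of the lid's free front edge, on its underside; moves with the lid. The lid is a light wooden plate 250 mm from hinge to free edge, 220 mm wide, 8 mm thick, about 0.3 kg, 7 mm above the wall tops when closed, overhanging the front wall by about 15 mm.
- lid_hinge (a point): Middle of the hinge line, at the lid's underside at the back of the box, 157 mm above the bench; the line runs along the desk's y. Fixed to the box.
- bed: Plywood bed in the box, under the lid, 42 mm below the wall tops. Origin: on its surface, mid-width, at the foot of the cleat's uphill face. x up the slope (0.35 rad), y along the cleat, z square out of the bed. Cleat: strip 12 mm high across the low end, 200 mm wide; bed clear 155 mm uphill. In front of the cleat are the catch and, 70 mm to +y, the plunger (up to 47 mm over the wall tops).
- jig: Wire-bending jig: light wooden board 130 mm long (x), 56 wide (y), 18 thick, 0.1 to 0.2 kg, six steel pegs 8 mm across standing 10 mm out of its top near the middle line. Loose, flat on the bench. Origin: centre of its underside; z out of the pegged face. Either end may go against the cleat.
- plain_board: A board of the same wood and size as the jig (130 x 56 x 18 mm) without pegs; not to be used. It and the jig may lie in either of the two places. Origin: centre of its underside, x along its length.
- spool_a: Wire spool standing on the bench, 68 mm across, 42 mm tall, to be left alone. Origin: centre of its underside.
- spool_b: Another such spool, to be left alone.
- spool_c: Another such spool, to be left alone.
- glue: White glue bottle, 48 mm across, 130 mm tall, to be left alone. Origin: centre of its underside.
- pliers: Pliers lying on the bench, 165 mm long, 12 mm thick, to be left alone. Origin: between the handles near the pivot, on the underside.
Mind the look-alikes: they are no part of the job. What is shaped like the jig but pink or red is not meant.

How it is judged (in metres and radians):
On the way, in this order (a step that is already met when the one before it is completed fails the run):
1. the lid is ajar, sprung up from its catch (value of joint lid above 0.1 rad), for 0.1 s.
2. the lid is swung back past upright (value of joint lid above 2.05 rad), for 0.2 s.
3. the jig is lowered in the gripper to within 12 mm of the bed (contact force between jig and the fingers above 0.5 N and z of jig in the frame of bed between -0.005 and 0.012 m and x of jig in the frame of bed between 0.05 and 0.12 m and y of jig in the frame of bed between -0.08 and 0.08 m), for 0.1 s.
At the end, for the whole second after the job is handed in: Lid open past upright (over 2.05 rad). Jig at rest, released, pegs up, flat on the bed within 4 mm, length up the slope within 0.12 rad, centre at most 69.5 mm uphill of the cleat (65 is contact) and within 75 mm of the bed's mid-line (value of joint lid above 2.05 rad and x of jig in the frame of bed between 0.061 and 0.0695 m and y of jig in the frame of bed between -0.075 and 0.075 m and z of jig in the frame of bed between -0.004 and 0.004 m and angle between the x axis of jig and the x axis of bed, either way round below 0.12 rad and angle between jig's own z axis and vertical below 0.6 rad and linear speed of jig below 0.02 m/s); the robot touches nothing.
It fails at once if the plain board is moved more than 30 mm (distance of plain_board from where it was at the start of the episode above 0.03 m).
It fails at once if a spool is moved more than 30 mm (distance of any of spool_a, spool_b, spool_c from where it was at the start of the episode above 0.03 m).
It fails at once if the glue bottle or the pliers are moved more than 30 mm (distance of any of glue, pliers from where it was at the start of the episode above 0.03 m).
It also fails if it takes over 66 s, if anything falls off the work surface, if the arm or the gripper's body presses on something with over 40 N, if the wrist force passes 120 N, or if a joint passes its speed limit or range.

## Working session

There is one attempt and no reset: what is moved stays moved. The work goes in short steps, Python scripts to look and compute and a tool call to move; the robot and the scene stay as the last step left them, time stands still between calls to the robot, and variables do not carry over. Pictures are saved under pics/ and viewed, at most 10 in all, crops included, and the job is handed in when it is done.

Besides the shell and the picture viewer there is one more tool, called after "Call:" as name([rows], argument=value, ...), one row to a line, values as JSON. arm_command: Moves the arm, as the interface text tells. Its arguments: {"type":"object","properties":{"increments":{"type":"array"},"newtons":{"type":"number"}},"required":["increments"]}

```bash
mkdir -p pics; cat > h.py <<'E'
import numpy as np, cv2
from scipy.spatial.transform import Rotation as R
from station import ctrl, viewer
def cam(n):
    c=viewer.read_camera(n); return c
def rot(o):
    o=np.array(o,float)
    return o if o.shape==(3,3) else R.from_rotvec(o).as_matrix()
def ray(c,u,v):
    d=rot(c["orientation"])@np.linalg.inv(np.array(c["K"]))@np.array([u,v,1.]); return np.array(c["origin"],float),d
def onz(c,u,v,z):
    o,d=ray(c,u,v); return (o+d*(z-o[2])/d[2]).round(1)
def proj(c,p):
    q=np.array(c["K"])@rot(c["orientation"]).T@(np.array(p,float)-c["origin"]); return (q[:2]/q[2]).round(1)
def tri(c1,p1,c2,p2):
    o1,d1=ray(c1,*p1);o2,d2=ray(c2,*p2)
    A=np.stack([d1,-d2],1);t=np.linalg.lstsq(A,o2-o1,rcond=None)[0]
    a=o1+d1*t[0];b=o2+d2*t[1];return ((a+b)/2).round(1),round(float(np.linalg.norm(a-b)),1)
def save(c,f): cv2.imwrite("pics/"+f,c["image"][:,:,::-1])
E
python3 - <<'E'
from h import *
import pickle
for n in("scene","side"):
    c=cam(n);save(c,n+"0.png");pickle.dump(c,open(n+"0.pkl","wb"));print(n,c["origin"],c["orientation"],c["K"])
print(ctrl.observe())
E
```

```text
scene [ 882.95918298  597.8460267  1205.84772235] [-0.72557213 -2.75251715  0.89064413] [[480.37285829   0.         314.20229523]
 [  0.         480.37285829 234.22610163]
 [  0.           0.           1.        ]]
side [-182.07117761 -992.43949117  931.14924734] [-2.10162164  0.70273966 -0.35573408] [[561.98874977   0.         316.38458548]
 [  0.         561.98874977 231.55923403]
 [  0.           0.           1.        ]]
{'time': 0.1, 'qpos': array([ 1.21001879e+00,  2.38716437e-01, -1.41610004e-02,  1.31921064e+00,
       -3.54740566e-05,  1.57078020e+00]), 'qvel': array([ 0.00077222, -0.00012824,  0.00147564,  0.00054318, -0.00129268,
       -0.00062364]), 'joint_efforts': array([ 5.75572576e-04, -5.39717174e+01,  3.47000170e+01,  1.33722954e-02,
        1.37590018e-05, -1.06547891e-06]), 'position': array([185.20396957, 490.84773469, 230.74768571]), 'orientation': array([-5.63579171e-01, -3.09042747e+00,  2.00602909e-03]), 'ft_force': array([ 0.60012543, -0.54712309,  0.95880735]), 'moment': array([-0.04132595, -0.0081347 , -0.01706431]), 'gripper_force': 0.0, 'gripper_width': 85.71907167818424}
```

View pics/scene0.png

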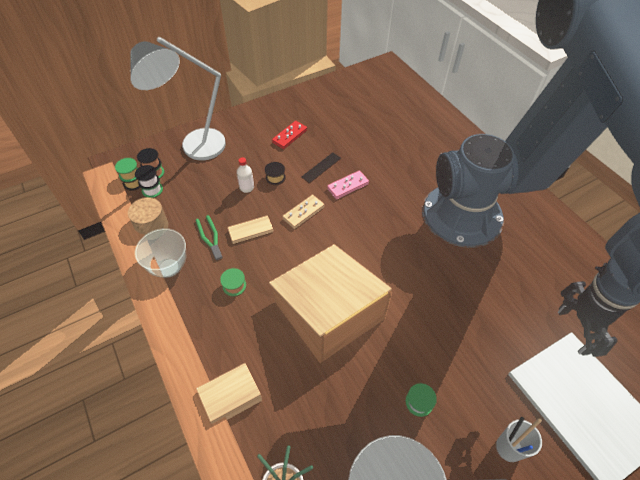

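View pics/side0.png

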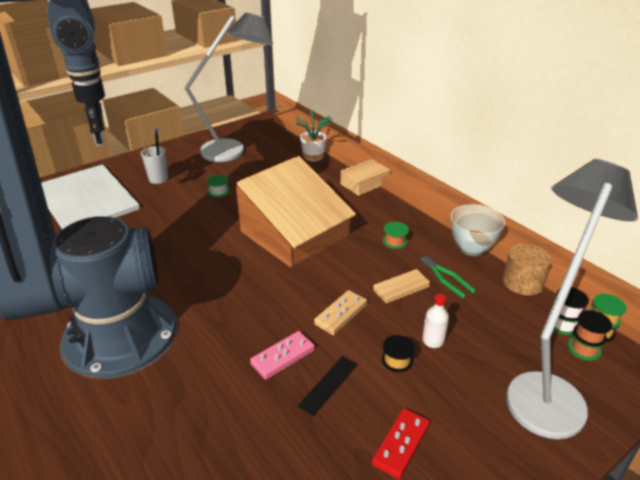

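The scene picture shows the pegged wooden board at (303,211) and the box lid around (330,290). Things that could be taken for the jig are the plain board (250,230), the pink pegged board (348,184), the red pegged board (290,133) and the wood block (229,392). In the side view the jig is at (341,311), the plain board at (401,286) and the pink one at (282,355). I choose the wooden pegged one at scene (303,211).

```bash
python3 - <<'E'
from h import *
import pickle
S=pickle.load(open("scene0.pkl","rb"));D=pickle.load(open("side0.pkl","rb"))
def cont(c,name):
    hsv=cv2.cvtColor(c["image"],cv2.COLOR_RGB2HSV)
    m=cv2.inRange(hsv,(12,50,150),(28,190,255))
    m=cv2.morphologyEx(m,cv2.MORPH_CLOSE,np.ones((5,5)))
    cs,_=cv2.findContours(m,cv2.RETR_EXTERNAL,cv2.CHAIN_APPROX_NONE)
    for k in cs:
        a=cv2.contourArea(k)
        if a<300: continue
        r=cv2.minAreaRect(k)
        q=cv2.approxPolyDP(cv2.convexHull(k),0.03*cv2.arcLength(k,True),True)[:,0]
        print(name,int(a),np.round(r[0]),q.tolist())
cont(S,"S");cont(D,"D")
im=S["image"][110:350,190:410,::-1]
cv2.imwrite("pics/crop1.png",cv2.resize(im,(660,600)[0:2] if 0 else (550,600),interpolation=cv2.INTER_CUBIC))
for n,p in dict(jig=(303,209),plain=(250,228)).items(): print(n,onz(S,*p,18))
for n,p in dict(jig=(341,310),plain=(401,285)).items(): print(n,onz(D,*p,18))
E
```

```text
S 2520 [ 49. 347.] [[93, 298], [101, 318], [0, 390], [0, 370]]
S 5948 [332. 288.] [[335, 244], [391, 294], [320, 336], [269, 281]]
S 709 [250. 229.] [[267, 215], [272, 231], [233, 243], [228, 226]]
S 639 [303. 210.] [[314, 195], [323, 207], [294, 228], [282, 215]]
S 15586 [151. 334.] [[83, 172], [160, 203], [253, 479], [82, 351]]
S 821 [ 15. 144.] [[0, 116], [30, 161], [3, 171]]
S 1701 [296.  56.] [[341, 0], [333, 66], [242, 95], [231, 64]]
D 1055 [339. 311.] [[366, 300], [333, 334], [314, 323], [347, 290]]
D 1015 [401. 285.] [[428, 280], [428, 286], [387, 302], [373, 288], [414, 269]]
D 2093 [611. 298.] [[639, 342], [571, 285], [583, 257], [639, 286]]
D 7265 [286. 206.] [[298, 156], [354, 214], [290, 266], [243, 232], [237, 182]]
D 1063 [484. 112.] [[476, 83], [502, 89], [505, 105], [481, 141], [466, 118]]
D 1628 [21. 73.] [[0, 12], [87, 73], [36, 126]]
D 1738 [610.  30.] [[581, 0], [639, 0], [639, 60], [583, 15]]
D 18342 [401. 155.] [[270, 0], [366, 11], [561, 285], [342, 185]]
D 8710 [184.  73.] [[260, 0], [263, 94], [105, 126], [109, 25]]
D 834 [131.  16.] [[174, 29], [112, 24], [88, 0], [172, 0]]
jig [ 439.3 -252.1   18. ]
plain [ 617.6 -266.6   18. ]
jig [ 436.2 -258.1   18. ]
plain [ 609.3 -278.3   18. ]
```

View pics/crop1.png

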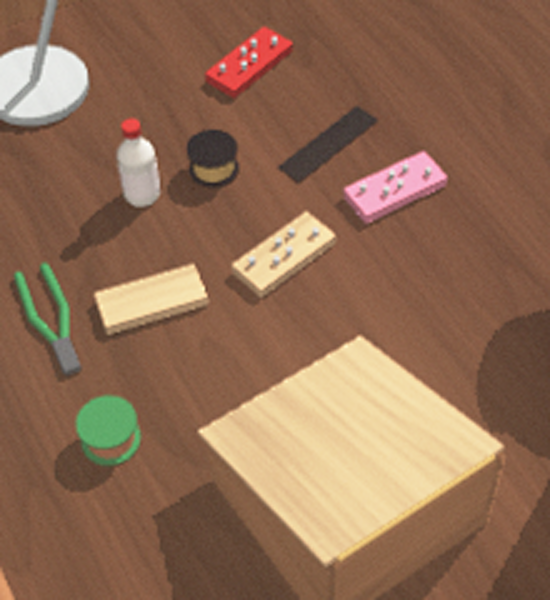

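The crop confirms pegs on the light-wood board at crop (285,253). The plain board is at (152,298) and the lid corners are at crop (360,337), (200,433), (333,562) and (500,450). The low front edge is the upper-left one.

```bash
python3 - <<'E'
from h import *
import pickle
S=pickle.load(open("scene0.pkl","rb"));D=pickle.load(open("side0.pkl","rb"))
f1=onz(S,334,245,78.8);f2=onz(S,270,283,78.8);b1=onz(S,390,290,164.5);b2=onz(S,323,334.5,164.5)
print("front",f1,f2,"back",b1,b2)
n=lambda a,b:np.linalg.norm(a-b).round(1)
print("w",n(f1,f2),n(b1,b2),"len",n(f1,b1),n(f2,b2))
d=(b1+b2-f1-f2)/2;e=f2-f1
print("yaw",np.arctan2(d[1],d[0]),np.arctan2(e[1],e[0])+np.pi/2, np.arctan2((b2-b1)[1],(b2-b1)[0])+np.pi/2)
for p in (f1,f2,b1,b2): print("side px",proj(D,p))
print("side corners", onz(D,354,214,78.8),onz(D,298,157,164.5),onz(D,237,184,164.5))
# jig
for q,z in(([(314,195),(323,207),(294,228),(282,215)],18),):
    P=[onz(S,*p,z) for p in q];print("jigS",P,[n(P[i],P[(i+1)%4]) for i in range(4)])
P=[onz(D,*p,18) for p in [(366,297),(333,330),(315,320),(347,291)]];print("jigD",P,[n(P[i],P[(i+1)%4]) for i in range(4)])
P=[onz(S,*p,18) for p in [(267,217),(272,228),(233,239),(228,226)]];print("plain",P)
print("pink",onz(S,348,183,18))
for nme,p,z in(("spA",(275,168),42),("spB",(233,276),42),("spC",(421,396),42),("glue",(241,162),130),("pl1",(213,255),8),("pl2",(211,215),8)):print(nme,onz(S,*p,z))
E
```

```text
front [448.5 -49.7  78.8] [662.8 -27.9  78.8] back [430.6 183.4 164.5] [633.8 203.7 164.5]
w 215.4 204.2 len 249.0 248.6
yaw 1.6713810616050546 1.6721741424406864 1.6703675276467431
side px [293.4 244.4]
side px [353.1 212.1]
side px [237.3 179.8]
side px [294.9 155.3]
side corners [658.7 -36.5  78.8] [634.9 189.7 164.5] [418.7 164.7 164.5]
jigS [array([ 380.2, -285.6,   18. ]), array([ 380. , -227.9,   18. ]), array([ 499.6, -199.9,   18. ]), array([ 508.4, -263.4,   18. ])] [np.float64(57.7), np.float64(122.8), np.float64(64.1), np.float64(130.1)]
jigD [array([ 512.1, -259.4,   18. ]), array([ 381.5, -297.4,   18. ]), array([ 368.2, -247.8,   18. ]), array([ 489.4, -215.3,   18. ])] [np.float64(136.0), np.float64(51.4), np.float64(125.5), np.float64(49.6)]
plain [array([ 552.9, -279.4,   18. ]), array([ 558.6, -233.3,   18. ]), array([ 680. , -254.3,   18. ]), array([ 673.4, -307.1,   18. ])]
pink [ 256.6 -275.5   18. ]
spA [ 445.1 -433.8   42. ]
spB [ 736.  -119.9   42. ]
spC [479.1 410.7  42. ]
glue [ 558.4 -430.5  130. ]
pl1 [ 754.  -237.1    8. ]
pl2 [ 701.  -381.3    8. ]
```

Call:
arm_command([
  [[28, -40, 0, 0, 0, -8, -1], [56, -80, 0, 0, 0, -16, -1], [84, -120, 0, 0, 0, -24, -1], [112, -160, 0, 0, 0, -32, -1], [140, -200, 0, 0, 0, -40, -1]],
], newtons=40)

```text
time: 0.6
position: [325.8, 289.4, 231.1]
orientation: [-1.594, -2.707, 0.0]
ft_force: [1.3, 0.7, 0.1]
gripper_width: 11.7
gripper_force: 0.0
```

Call:
arm_command([
  [[28, -40, 0, 0, 0, -8, -1], [56, -80, 0, 0, 0, -16, -1], [84, -120, 0, 0, 0, -24, -1], [112, -160, 0, 0, 0, -24, -1], [140, -200, 0, 0, 0, -24, -1]],
])

```text
time: 1.1
position: [466.0, 89.2, 231.2]
orientation: [-2.116, -2.322, 0.0]
ft_force: [0.7, 1.0, 0.5]
gripper_width: -0.1
gripper_force: 0.0
```

Call:
arm_command([
  [[22, -29, 0, 0, 0, 0, -1], [44, -58, 0, 0, 0, 0, -1], [66, -87, -20, 0, 0, 0, -1], [87, -114, -60, 0, 0, 0, -1], [87, -114, -100, 0, 0, 0, -1]],
])

```text
time: 1.6
position: [555.1, -25.7, 130.3]
orientation: [2.117, 2.317, 0.002]
ft_force: [1.2, 0.7, -1.2]
gripper_width: 0.2
gripper_force: 0.0
```

```bash
python3 - <<'E'
from h import *
o=ctrl.observe();print(o["position"],o["ft_force"],o["qpos"])
c=cam("wrist");save(c,"w1.png");print(c["origin"],c["orientation"])
E
```

```text
[555.07734808 -25.7482343  130.3237314 ] [ 1.1646938   0.67111569 -1.19946008] [-4.59718747e-02  3.39277700e-01 -1.35677949e-01  1.09270540e+00
 -6.91238161e-04  1.43483495e+00]
[549.72793933  40.20170738 272.30744916] [2.87277676 0.12775785 0.02011938]
```

View pics/w1.png

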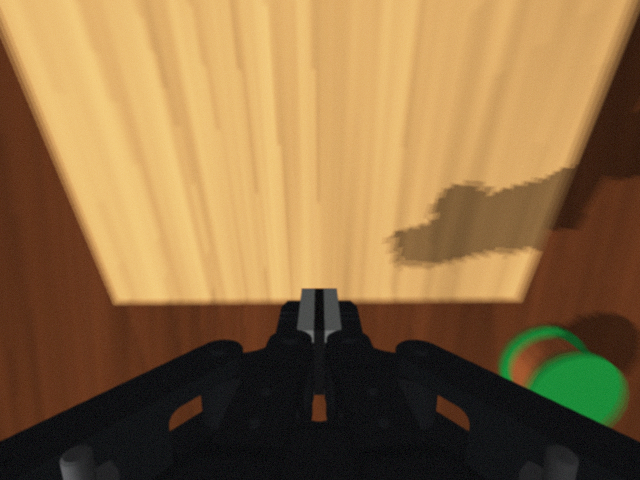

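Wrist view: lid front corners at (113,305) and (522,302), fingers aimed at (319,290), just inside the front edge.

```bash
python3 - <<'E'
from h import *
c=cam("wrist")
a=onz(c,113,305,78.8);b=onz(c,522,302,78.8);print(a,b,np.linalg.norm(a-b),np.arctan2(*(a-b)[1::-1]),(a+b)/2)
for t in(0,1):print(onz(c,[11,640][t],[60,8][t],125))
E
```

```text
[446.3 -51.9  78.8] [654.5 -30.7  78.8] 209.27656342744163 -3.040117232429424 [550.4 -41.3  78.8]
[441.5  56.2 125. ]
[642.1  89.1 125. ]
```

Call:
arm_command([
  [[0, 0, -20, 0, 0, 0, -1], [0, 0, -36, 0, 0, 0, -1], [0, 0, -41, 0, 0, 0, -1], [0, 0, -44, 0, 0, 0, -1], [0, 0, -47, 0, 0, 0, -1]],
])

```text
time: 2.2
position: [553.0, -22.3, 86.3]
orientation: [2.114, 2.322, 0.003]
ft_force: [-2.7, 1.5, 10.2]
gripper_width: -0.0
gripper_force: 3.9
```

Call:
arm_command([
  [[0, 0, -2, 0, 0, 0, -1], [0, 0, -4, 0, 0, 0, -1], [0, 0, -5, 0, 0, 0, -1], [0, 0, -6, 0, 0, 0, -1], [0, 0, -6, 0, 0, 0, -1]],
])

```text
time: 2.7
position: [553.5, -22.2, 82.8]
orientation: [2.113, 2.321, 0.006]
ft_force: [-8.0, 2.1, 28.7]
gripper_width: 0.3
gripper_force: 12.9
```

Call:
arm_command([
  [[0, 0, 20, 0, 0, 0, -1], [0, -20, 60, 0, 0, 0, -1], [0, -60, 80, 0, 0, 0, -1], [0, -105, 80, 0, 0, 0, -1], [0, -150, 80, 0, 0, 0, -1]],
])

```text
time: 3.2
position: [553.3, -174.1, 161.2]
orientation: [2.111, 2.321, 0.003]
ft_force: [0.1, 0.5, 0.2]
gripper_width: -0.4
gripper_force: 0.0
```

```bash
python3 - <<'E'
from h import *
o=ctrl.observe();print(o["position"],o["ft_force"])
c=cam("side");
cv2.imwrite("pics/s1.png",cv2.resize(c["image"][60:340,180:440,::-1],None,fx=2,fy=2))
E
```

```text
[ 553.29735324 -174.12995556  161.2141128 ] [0.11969486 0.46927233 0.1984077 ]
```

View pics/s1.png

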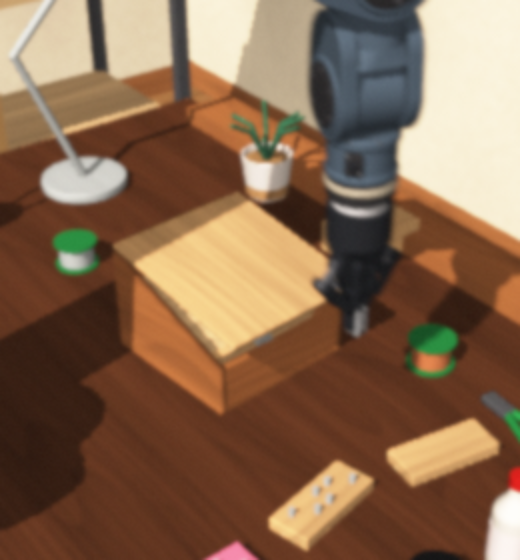

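The crop shows a gap under the lid's front edge (near corner at crop (222,358), dark gap at (263,342)), so the lid has moved. I'll compare this with the pixel expected when ajar.

```bash
python3 - <<'E'
from h import *
c=cam("side")
u=np.array([-.101,.995,0]);v=np.array([-.995,-.101,0]);zz=np.array([0,0,1.])
F=np.array([551,-42,78.8]) # top front mid, closed
H=F+u*(250*np.cos(.35)-8*np.sin(.35)*0)+zz*(250*np.sin(.35))
for th in(0,.1,.2,.3):
    al=th-.35
    for s in(1,-1):print(th,proj(c,H-u*250*np.cos(al)+zz*250*np.sin(al)+s*110*v),end=" ")
    print()
im=c["image"];cv2.imwrite("pics/s2.png",cv2.resize(im[140:280,220:380,::-1],None,fx=4,fy=4))
E
```

```text
0 [291.9 246.1] 0 [353.2 212.9] 
0.1 [293.6 239.7] 0.1 [355.4 206.6] 
0.2 [294.6 232.6] 0.2 [357.1 199.7] 
0.3 [295.  224.7] 0.3 [358.2 192. ]
```

View pics/s2.png

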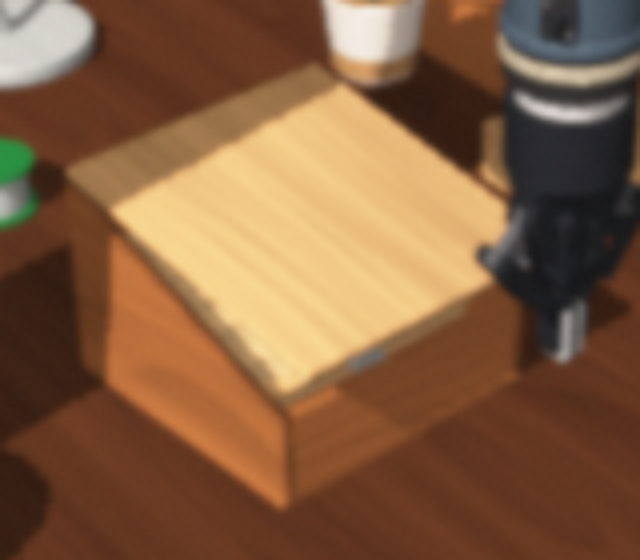

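Call:
arm_command([
  [[8, 0, -5, 8.4, 0.8, 0, -1], [16, 10, -20, 16.8, 1.6, 0, -1], [24, 20, -40, 25.2, 2.4, 0, -1], [32, 30, -60, 33.6, 3.2, 0, -1], [37, 50, -76, 42, 4, 0, -1]],
])

```text
time: 3.8
position: [590.9, -123.4, 83.3]
orientation: [-1.695, -1.86, -0.659]
ft_force: [0.7, 1.1, -0.6]
gripper_width: -0.0
gripper_force: 0.0
```

Now in under the edge and gently up.

Call:
arm_command([
  [[0, 40, 0, 0, 0, 0, -1], [0, 70, 1, 0, 0, 0, -1], [0, 82, 3, 0, 0, 0, -1], [0, 84, 15, 0, 0, 0, -1], [0, 84, 35, 0, 0, 0, -1]],
])

```text
time: 4.3
position: [589.6, -40.8, 117.4]
orientation: [-1.699, -1.867, -0.649]
ft_force: [-1.1, -16.6, -2.1]
gripper_width: -0.2
gripper_force: 6.9
```

Call:
arm_command([
  [[0, 0, 20, 0, 0, 0, -1], [0, 0, 42, 0, 0, 0, -1], [0, 2, 64, 0, 0, 0, -1], [0, 10, 86, 0, 0, 0, -1], [-1, 20, 106, 0, 0, 0, -1]],
])

```text
time: 4.8
position: [588.7, -19.2, 226.0]
orientation: [-1.698, -1.865, -0.654]
ft_force: [0.5, -3.2, -0.4]
gripper_width: 0.0
gripper_force: 1.2
```

```bash
python3 - <<'E'
from h import *
o=ctrl.observe();print(o["position"],o["ft_force"])
c=cam("side");save(c,"s3.png")
E
```

```text
[588.65702122 -19.23135378 225.97784884] [ 0.52356142 -3.15272349 -0.38496417]
```

View pics/s3.png

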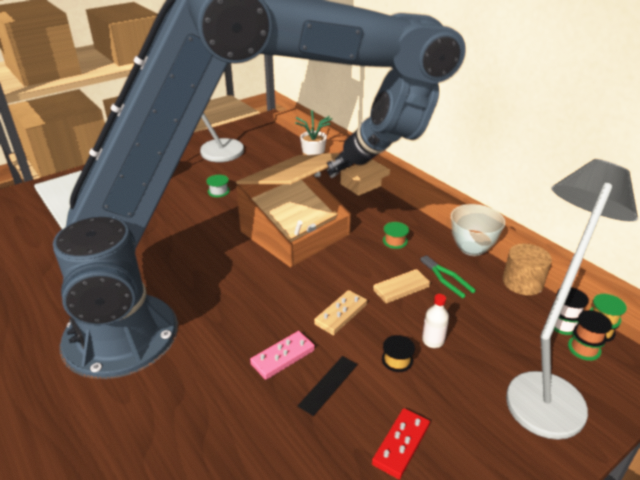

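The side view shows the lid lifted to about level on the fingertip at (335,165), with the bed visible inside. I'll carry on along the arc.

Call:
arm_command([
  [[-2, 14, 24, 0, 0, 0, -1], [-3, 29, 44, 0, 0, 0, -1], [-5, 46, 62, 0, 0, 0, -1], [-6, 64, 77, 0, 0, 0, -1], [-8, 84, 90, 0, 0, 0, -1]],
])

```text
time: 5.35
position: [580.7, 65.3, 317.0]
orientation: [-1.698, -1.865, -0.657]
ft_force: [1.3, -1.3, 0.2]
gripper_width: -0.3
gripper_force: 0.6
```

Call:
arm_command([
  [[-2, 20, 12, 0, 0, 0, -1], [-4, 42, 22, 0, 0, 0, -1], [-6, 64, 31, 0, 0, 0, -1], [-9, 86, 37, 0, 0, 0, -1], [-11, 106, 41, 0, 0, 0, -1]],
])

```text
time: 5.85
position: [568.4, 173.2, 356.1]
orientation: [-1.695, -1.863, -0.654]
ft_force: [0.0, -0.0, -0.2]
gripper_width: 0.4
gripper_force: 0.1
```

Call:
arm_command([
  [[-1, 12, 1, 0, 0, 0, -1], [-2, 24, 1, 0, 0, 0, -1], [-3, 34, 1, 0, 0, 0, -1], [-4, 43, 1, 0, 0, 0, -1], [-5, 50, 1, 0, 0, 0, -1]],
])

```text
time: 6.35
position: [564.2, 221.7, 355.1]
orientation: [-1.696, -1.861, -0.652]
ft_force: [0.8, -0.4, -0.2]
gripper_width: -0.4
gripper_force: 0.0
```

```bash
python3 - <<'E'
from h import *
o=ctrl.observe();print(o["position"],o["ft_force"],o["qpos"])
c=cam("side");cv2.imwrite("pics/s4.png",c["image"][:300,120:460,::-1])
E
```

```text
[564.24161277 221.66451058 355.06152332] [ 0.81384182 -0.3893224  -0.23354157] [0.02833591 0.34903546 0.25559903 1.53810995 0.73435529 1.48304191]
```

View pics/s4.png

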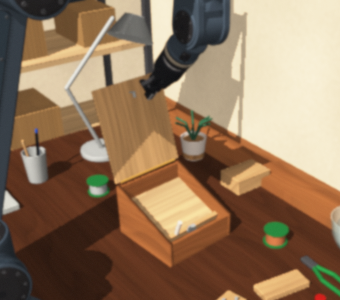

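Lid leans back past upright (upper left at crop (97,90), hinge at (145,170)), and the tool feels no load. Next I back away, untilt and go over to the jig.

Call:
arm_command([
  [[-5, -45, 0, -8.4, -0.8, 0, -1], [-15, -92, 0, -16.8, -1.6, 0, -1], [-25, -140, 0, -25.2, -2.4, 0, -1], [-35, -188, 0, -33.6, -3.2, 0, 0], [-45, -236, 0, -42, -4, 0, 1]],
])

```text
time: 6.9
position: [519.2, -17.3, 356.1]
orientation: [2.113, 2.318, -0.006]
ft_force: [-0.3, 0.3, -0.3]
gripper_width: 28.5
gripper_force: 0.0
```

Call:
arm_command([
  [[-12, -45, -5, 0, 0, -8, 1], [-28, -90, -20, 0, 0, -16, 1], [-44, -135, -40, 0, 0, -24, 1], [-60, -180, -60, 0, 0, -32, 1], [-72, -220, -85, 0, 0, -40, 1]],
])

```text
time: 7.4
position: [447.0, -235.0, 271.4]
orientation: [2.786, 1.449, 0.001]
ft_force: [1.3, -0.4, -0.5]
gripper_width: 85.3
gripper_force: 0.0
```

Call:
arm_command([
  [[0, -10, -10, 0, 0, -8.2, 1], [0, -16, -20, 0, 0, -16.4, 1], [0, -16, -30, 0, 0, -24.6, 1], [0, -16, -40, 0, 0, -32.8, 1], [0, -16, -50, 0, 0, -41, 1]],
])

```text
time: 7.9
position: [447.6, -249.4, 220.8]
orientation: [-3.118, -0.381, 0.0]
ft_force: [0.1, -0.5, 0.3]
gripper_width: 85.3
gripper_force: 0.0
```

```bash
python3 - <<'E'
from h import *
import pickle
o=ctrl.observe();print(o["position"],o["orientation"],o["ft_force"],o["gripper_width"])
c=cam("wrist");pickle.dump(c,open("w2.pkl","wb"));save(c,"w2.png")
c=cam("scene");pickle.dump(c,open("sc2.pkl","wb"))
E
```

```text
[ 447.61386036 -249.38640293  220.84199601] [-3.11798622e+00 -3.80967799e-01  3.97649990e-04] [ 0.14959639 -0.52792797  0.30335421] 85.32344016559766
```

View pics/w2.png

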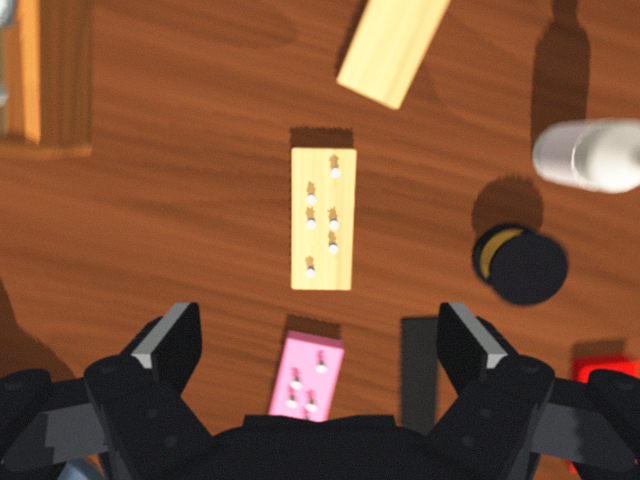

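Wrist view: the jig is at corners (293,148), (357,149), (351,290), (291,290). The plain board is at (393,50) and the pink one at (310,375). I'll measure its centre and direction from the mask.

```bash
python3 - <<'E'
from h import *
import pickle
c=pickle.load(open("w2.pkl","rb"))
hsv=cv2.cvtColor(c["image"],cv2.COLOR_RGB2HSV)
m=cv2.inRange(hsv,(12,50,170),(32,200,255));m[:130]=0;m[300:]=0;m[:,:270]=0;m[:,380:]=0
m=cv2.morphologyEx(m,cv2.MORPH_CLOSE,np.ones((9,9)))
k=max(cv2.findContours(m,cv2.RETR_EXTERNAL,cv2.CHAIN_APPROX_NONE)[0],key=cv2.contourArea)
P=np.array([onz(c,*p,18)[:2] for p in k[:,0]],np.float32)
r=cv2.minAreaRect(P);print(r);B=cv2.boxPoints(r);print(B)
i=[np.linalg.norm(B[j]-B[j-1]) for j in range(4)];j=int(np.argmax(i));d=B[j]-B[j-1];print("yaw",np.arctan2(d[1],d[0])%np.pi)
o=ctrl.observe();y=rot(o["orientation"])[:,1];print("closing yaw",np.arctan2(y[1],y[0]),o["position"])
E
```

```text
((440.8229675292969, -254.55320739746094), (130.3592529296875, 57.75602722167969), 12.687531471252441)
[[ 370.89227 -240.69598]
 [ 383.57745 -297.04172]
 [ 510.75366 -268.41043]
 [ 498.06848 -212.0647 ]]
yaw 0.22143888
closing yaw -1.3235811760282745 [ 447.10666377 -248.91674494  220.15954707]
```

Call:
arm_command([
  [[-6, -5.5, -40, 0, 0, -1.5, 1], [-6, -5.5, -85, 0, 0, -1.5, 1], [-6, -5.5, -125, 0, 0, -1.5, 1], [-6, -5.5, -160, 0, 0, -1.5, 1], [-6, -5.5, -185, 0, 0, -1.5, 1]],
])

```text
time: 8.5
position: [441.2, -254.3, 34.7]
orientation: [-3.12, -0.358, 0.002]
ft_force: [0.5, 0.0, 0.4]
gripper_width: 85.3
gripper_force: 0.0
```

Call:
arm_command([
  [[0, 0, -12, 0, 0, 0, 1], [0, 0, -22, 0, 0, 0, 1], [0, 0, -30, 0, 0, 0, 1], [0, 0, -34, 0, 0, 0, 1], [0, 0, -34, 0, 0, 0, 0.6]],
])

```text
time: 9.0
position: [442.1, -254.6, 2.6]
orientation: [3.122, 0.352, 0.001]
ft_force: [0.5, -0.5, 0.7]
gripper_width: 73.3
gripper_force: 0.0
```

Call:
arm_command([
  [[0, 0, 0, 0, 0, 0, 0], [0, 0, 0, 0, 0, 0, -0.3], [0, 0, 0, 0, 0, 0, -0.3], [0, 0, 0, 0, 0, 0, -0.3], [0, 0, 0, 0, 0, 0, -0.3]],
], newtons=40)

```text
time: 9.5
position: [442.3, -254.7, 3.3]
orientation: [3.121, 0.351, 0.002]
ft_force: [-0.5, 0.9, 7.3]
gripper_width: 54.7
gripper_force: 42.9
```

Gripped at 54.7 mm. Lift, turn, and carry toward the box.

Call:
arm_command([
  [[0, 0, 10, 0, 0, 0, -0.3], [0, 0, 40, 0, 0, 0, -0.3], [0, 0, 85, 0, 0, 0, -0.3], [0, 0, 130, 0, 0, 0, -0.3], [0, 0, 175, 0, 0, 0, -0.3]],
])

```text
time: 10.0
position: [441.4, -254.2, 179.9]
orientation: [3.122, 0.351, 0.0]
ft_force: [1.4, -1.1, -2.1]
gripper_width: 54.8
gripper_force: 43.3
```

Call:
arm_command([
  [[10, 15, 25, 0, 0, 8.3, -0.3], [20, 35, 50, 0, 0, 16.6, -0.3], [32, 65, 75, 0, 0, 24.9, -0.3], [45, 95, 100, 0, 0, 33.2, -0.3], [55, 125, 115, 0, 0, 41.5, -0.3]],
])

```text
time: 10.5
position: [497.4, -128.4, 295.0]
orientation: [2.79, 1.441, 0.003]
ft_force: [0.7, -1.1, -2.5]
gripper_width: 54.8
gripper_force: 43.3
```

Call:
arm_command([
  [[10, 35, 0, 0, 0, 8.3, -0.3], [20, 75, 0, 0, 0, 16.6, -0.3], [30, 115, 0, 0, 0, 24.9, -0.3], [40, 150, 0, 0, 0, 33.2, -0.3], [43, 175, 0, 0, 0, 41.5, -0.3]],
])

```text
time: 11.0
position: [540.1, 47.8, 292.9]
orientation: [-2.097, -2.339, -0.001]
ft_force: [-0.8, -0.5, -2.1]
gripper_width: 54.7
gripper_force: 43.2
```

Call:
arm_command([
  [[0, 0, 0, 7, 0.7, 0, -0.3], [0, 0, 0, 14, 1.4, 0, -0.3], [0, 0, 0, 20, 2, 0, -0.3], [0, 0, 0, 20, 2, 0, -0.3], [0, 0, 0, 20, 2, 0, -0.3]],
])

```text
time: 11.5
position: [539.8, 44.7, 292.5]
orientation: [-1.921, -2.124, -0.338]
ft_force: [0.3, 0.1, -2.4]
gripper_width: 55.0
gripper_force: 43.3
```

```bash
python3 - <<'E'
from h import *
import pickle
o=ctrl.observe();print(o["position"],rot(o["orientation"]).round(3),o["ft_force"],o["gripper_width"])
c=cam("wrist");pickle.dump(c,open("w3.pkl","wb"));save(c,"w3.png");print(c["origin"],rot(c["orientation"])[:,2])
E
```

```text
[539.77261662  44.70486563 292.46039541] [[-0.094  0.995 -0.034]
 [ 0.935  0.1    0.34 ]
 [ 0.342 -0.    -0.94 ]] [ 0.31829077  0.08157755 -2.3818321 ] 55.01149383180933
[539.45844261  58.04397955 448.48285269] [-0.00934078  0.08286618 -0.99651691]
```

View pics/w3.png

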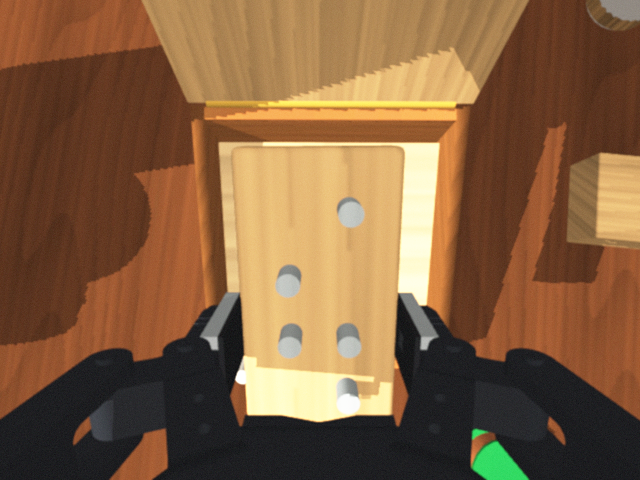

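This is my last viewing. The wrist view shows the jig held pegs up, fingers at its sides, and the bed's upper corners at (218,142) and (439,142). The back wall's inner top edge is at about row 120, and the plunger is at (241,375). I'll work out the bed numerically and find the bed and cleat by feel.

```bash
python3 - <<'E'
from h import *
import pickle
c=pickle.load(open("w3.pkl","rb"))
yaw=1.672;u=np.array([np.cos(yaw),np.sin(yaw),0]);v=np.array([-u[1],u[0],0]);z=np.array([0,0,1.])
a,b=(218,142),(439,142)
# bed end height so that width =200
for h in(85,95,105,115,125):
    p=onz(c,*a,h);q=onz(c,*b,h);print(h,p,q,np.linalg.norm(p-q).round(1))
D=np.array([538.4,84.8,0])   # desk origin estimate
for h in (150,):
    print("back wall outer top corners px",proj(c,D+110*u+110*v+h*z),proj(c,D+110*u-110*v+h*z))
n=-np.sin(.35)*u+np.cos(.35)*z; s=np.cos(.35)*u+np.sin(.35)*z
top=D+110*u+150*z
for name,B in (("perp",top-42*n),("vert",top-42*z)):
    # bed plane point at desk x=100
    t=((D+100*u-B)@u)/(s@u);E=B+t*s
    O=E-155*s;J=O+65*s
    print(name,"bed end",E.round(1),"px",proj(c,E+100*v),proj(c,E-100*v),"O",O.round(1),"Jig",J.round(1))
T=ctrl.observe()["position"];print("TCP",T,"n",n.round(3),"s",s.round(3))
E
```

```text
85 [431.6 174.1  85. ] [639.7 194.7  85. ] 209.1
95 [434.6 170.9  95. ] [636.9 191.   95. ] 203.3
105 [437.6 167.7 105. ] [634.2 187.2 105. ] 197.6
115 [440.5 164.5 115. ] [631.4 183.5 115. ] 191.8
125 [443.5 161.3 125. ] [628.7 179.7 125. ] 186.1
back wall outer top corners px [180.7 101.1] [461.3 100.4]
perp bed end [528.3 184.3 101.6] px [210.2 135.4] [431.4 134.9] O [543.   39.4  48.5] Jig [536.8 100.2  70.8]
vert bed end [528.3 184.3 104.3] px [209.4 134.3] [432.2 133.8] O [543.   39.4  51.2] Jig [536.8 100.2  73.5]
TCP [539.77273384  45.27898574 292.74714136] n [ 0.035 -0.341  0.939] s [-0.095  0.935  0.343]
```

Call:
arm_command([
  [[0, 10, -40, 0, 0, 0, -0.3], [0, 20, -80, 0, 0, 0, -0.3], [0, 30, -120, 0, 0, 0, -0.3], [0, 40, -155, 0, 0, 0, -0.3], [0, 47, -178, 0, 0, 0, -0.3]],
])

```text
time: 12.05
position: [538.6, 93.9, 112.6]
orientation: [-1.917, -2.126, -0.337]
ft_force: [0.2, 0.0, -2.0]
gripper_width: 55.0
gripper_force: 43.2
```

Call:
arm_command([
  [[0, 3, -8, 0, 0, 0, -0.3], [-0.5, 6, -16, 0, 0, 0, -0.3], [-1, 8.5, -23, 0, 0, 0, -0.3], [-1, 10, -27, 0, 0, 0, -0.3], [-1, 10, -27, 0, 0, 0, -0.3]],
])

```text
time: 12.55
position: [539.1, 102.5, 87.6]
orientation: [-1.919, -2.124, -0.341]
ft_force: [-0.5, -0.0, -1.0]
gripper_width: 54.7
gripper_force: 43.2
```

Feel for the bed.

Call:
arm_command([
  [[0, 0.5, -1.5, 0, 0, 0, -0.3], [0, 1, -3, 0, 0, 0, -0.3], [0, 1.5, -4.5, 0, 0, 0, -0.3], [0, 2, -6, 0, 0, 0, -0.3], [0, 2, -6, 0, 0, 0, -0.3]],
])

```text
time: 13.05
position: [538.7, 104.5, 81.2]
orientation: [-1.918, -2.124, -0.34]
ft_force: [0.4, -0.6, -1.9]
gripper_width: 54.9
gripper_force: 43.2
```

Call:
arm_command([
  [[0, 0.3, -1, 0, 0, 0, -0.3], [0, 0.7, -2, 0, 0, 0, -0.3], [0, 1, -3, 0, 0, 0, -0.3], [0, 1, -3, 0, 0, 0, -0.3], [0, 1, -3, 0, 0, 0, -0.3]],
])

```text
time: 13.55
position: [538.9, 105.5, 78.4]
orientation: [-1.918, -2.124, -0.341]
ft_force: [0.0, -0.1, -0.7]
gripper_width: 54.5
gripper_force: 43.2
```

Call:
arm_command([
  [[0, 0.3, -1, 0, 0, 0, -0.3], [0, 0.7, -2, 0, 0, 0, -0.3], [0, 1, -3, 0, 0, 0, -0.3], [0, 1, -3, 0, 0, 0, -0.3], [0, 1, -3, 0, 0, 0, -0.3]],
])

```text
time: 14.05
position: [539.1, 105.8, 77.6]
orientation: [-1.92, -2.125, -0.342]
ft_force: [-7.6, -9.5, 22.0]
gripper_width: 54.9
gripper_force: 46.1
```

Bed contact is exactly where predicted. I'll ease the load and slide downhill to the cleat.

Call:
arm_command([
  [[0, -0.6, 1.6, 0, 0, 0, -0.3], [0.3, -3.4, 0.6, 0, 0, 0, -0.3], [0.5, -6.2, -0.4, 0, 0, 0, -0.3], [0.7, -8, -1.1, 0, 0, 0, -0.3], [0.7, -8, -1.1, 0, 0, 0, -0.3]],
])

```text
time: 14.55
position: [540.5, 98.7, 75.0]
orientation: [-1.918, -2.125, -0.344]
ft_force: [-0.4, -0.4, 6.5]
gripper_width: 55.3
gripper_force: 44.2
```

Call:
arm_command([
  [[0.1, -1, -0.3, 0, 0, 0, -0.3], [0.2, -2, -0.7, 0, 0, 0, -0.3], [0.3, -3, -1.1, 0, 0, 0, -0.3], [0.4, -4, -1.5, 0, 0, 0, -0.3], [0.4, -4, -1.5, 0, 0, 0, -0.3]],
])

```text
time: 15.05
position: [540.9, 94.9, 73.6]
orientation: [-1.918, -2.125, -0.344]
ft_force: [0.7, 0.5, 8.6]
gripper_width: 54.8
gripper_force: 44.3
```

Call:
arm_command([
  [[0.1, -1, -0.3, 0, 0, 0, -0.3], [0.2, -2, -0.7, 0, 0, 0, -0.3], [0.3, -3, -1.1, 0, 0, 0, -0.3], [0.4, -4, -1.5, 0, 0, 0, -0.3], [0.4, -4, -1.5, 0, 0, 0, -0.3]],
])

```text
time: 15.55
position: [541.4, 90.9, 72.1]
orientation: [-1.918, -2.125, -0.344]
ft_force: [-0.5, 0.4, 8.3]
gripper_width: 54.5
gripper_force: 44.3
```

Call:
arm_command([
  [[0.1, -1, -0.3, 0, 0, 0, -0.3], [0.2, -2, -0.7, 0, 0, 0, -0.3], [0.3, -3, -1.1, 0, 0, 0, -0.3], [0.4, -4, -1.5, 0, 0, 0, -0.3], [0.4, -4, -1.5, 0, 0, 0, -0.3]],
])

```text
time: 16.05
position: [541.4, 90.7, 72.1]
orientation: [-1.911, -2.121, -0.352]
ft_force: [-2.2, 20.5, 15.0]
gripper_width: 54.7
gripper_force: 44.2
```

Cleat felt (20 N along the slope). I'll ease the push, open, then back out along the bed normal.

Call:
arm_command([
  [[-0.2, 2.5, 0.9, 0, 0, 0, -0.3], [-0.2, 2.5, 0.9, 0, 0, 0, -0.3], [-0.2, 2.5, 0.9, 0, 0, 0, 0.3], [-0.2, 2.5, 0.9, 0, 0, 0, 0.7], [-0.2, 2.5, 0.9, 0, 0, 0, 0.7]],
])

```text
time: 16.55
position: [540.5, 88.9, 70.4]
orientation: [-1.918, -2.124, -0.34]
ft_force: [0.3, 0.5, 0.2]
gripper_width: 72.3
gripper_force: 0.0
```

Call:
arm_command([
  [[0, 0, 0, 0, 0, 0, 0.7], [0.2, -2, 5, 0, 0, 0, 0.7], [1, -7, 18, 0, 0, 0, 0.7], [2, -17, 47, 0, 0, 0, 0.7], [3, -33, 92, 0, 0, 0, 0.7]],
])

```text
time: 17.05
position: [542.1, 56.0, 162.0]
orientation: [-1.916, -2.122, -0.336]
ft_force: [0.8, 0.2, 0.6]
gripper_width: 72.7
gripper_force: 0.0
```

Call:
arm_command([
  [[0, -15, 40, 0, 0, 0, 0.7], [0, -25, 75, 0, 0, 0, 0.7], [0, -30, 95, 0, 0, 0, 0.7], [0, -30, 95, 0, 0, 0, 0.7], [0, -30, 95, 0, 0, 0, 0.7]],
])

```text
time: 17.55
position: [543.6, 25.7, 257.7]
orientation: [-1.919, -2.124, -0.341]
ft_force: [0.0, 0.5, -0.4]
gripper_width: 72.7
gripper_force: 0.0
```

```bash
python3 - <<'E'
from h import *
import pickle
o=ctrl.observe();print(o["position"],o["ft_force"],o["gripper_width"])
c=cam("wrist");pickle.dump(c,open("w4.pkl","wb"))
im=c["image"];yaw=1.672;u=np.array([np.cos(yaw),np.sin(yaw),0]);z=np.array([0,0,1.]);v=np.array([-u[1],u[0],0])
n=-np.sin(.35)*u+np.cos(.35)*z; s=np.cos(.35)*u+np.sin(.35)*z
J=np.array([541.3,90.8,72.1])-3.3*n
top=J+18*n
Q=[top+a*65*s+b*28*v for a,b in((1,1),(1,-1),(-1,-1),(-1,1))]
print("expected px",[proj(c,q).tolist() for q in Q])
g=cv2.cvtColor(im,cv2.COLOR_RGB2HSV)
# edges: print row profile across mid height and column profile
def onp(p): 
    o_,d=ray(c,*p); t=((top-o_)@n)/(d@n); P=o_+d*t-J; return (P@s).round(1),(P@v).round(1)
gray=cv2.GaussianBlur(cv2.cvtColor(im,cv2.COLOR_RGB2GRAY),(3,3),0)
L=cv2.createLineSegmentDetector().detect(gray)[0][:,0]
for l in L:
    a=onp(l[:2]);b=onp(l[2:])
    if np.hypot(a[0]-b[0],a[1]-b[1])>35 and max(abs(a[0]),abs(b[0]))<130 and max(abs(a[1]),abs(b[1]))<60: print(l.round().tolist(),a,b)
E
```

```text
[543.64930739  25.71205373 257.71229155] [ 0.04205332  0.51861992 -0.39902707] 72.68879174304695
expected px [[287.7, 140.4], [358.1, 140.3], [354.4, 292.5], [290.9, 292.6]]
[354.0, 292.0, 356.0, 146.0] (np.float64(-64.4), np.float64(-27.2)) (np.float64(60.9), np.float64(-26.8))
[366.0, 314.0, 326.0, 310.0] (np.float64(-85.4), np.float64(-38.6)) (np.float64(-81.9), np.float64(-2.6))
[292.0, 142.0, 353.0, 142.0] (np.float64(63.9), np.float64(24.7)) (np.float64(63.5), np.float64(-24.1))
```

The jig lies where expected: its edges are within about 1 mm of the felt contact pose and it is aligned. The arm is clear, so I'm handing in.

```bash
python3 -c "
from station import ctrl
print(ctrl.close_job())"
```

```text
the job is handed in; nothing more can be done
None
```

I popped the lid and swung it back past upright. The jig lies pegs up on the bed against the cleat and is released, nothing else on the bench was touched as far as I could tell, and the job is handed in at about 17.6 s, with no verdict returned.

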